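# Open the transport carrier, load the objective canisters and close it again

### The job

Pack the microscope objectives for transport: lift the retaining bar off the carrier's two posts and lay it down on the free worktop, then stand every black objective canister that is out on a dark round pad of its own in the carrier. When all are in, lower the grey cover plate, hub up and square with the carrier, over the central rod until it lies flat on the rod's shoulder, and lay the retaining bar back across the two posts, down in both notches and centred. Leave the timer, the swab pot and the dropper bottle alone.

Things in the scene. Friction and masses are not known exactly. Their poses are not given: they have to be found in the camera images.
- carrier: the fixed metal transport carrier: base plate 150 (own x) by 256 (own y) mm, 8 mm thick, on the worktop. Origin: centre of its underside, z up. A rod stands at its centre; 114 mm from the centre toward +y and -y stand two posts, 46 mm wide (x), 16 mm thick (y), 152 mm tall, with notched tops. Four thin dark round pads 46 mm across lie round the rod, flush with the base plate
- rod_shoulder (a point): on the rod's axis, at the top of its thick lower part (34 mm across), 70 mm above the worktop: the cover plate rests on this shoulder. Above it the rod is 12 mm across
- rod_top (a point): tip of the rod (tapered over the last 6 mm), 130 mm above the worktop
- bridge_mid (a point): point half-way between the posts' notches, level with the notch floors, 138 mm above the worktop: the bar's underside centre belongs here, the bar along the carrier's y. The notches are open upwards and along y, 30 mm wide along x, with rounded cheeks 14 mm high
- pad_1 (a point): centre of a pad, on the base plate's top (8 mm above the worktop), at x -48, y -56 mm from the carrier's centre in the carrier's axes
- pad_2 (a point): the same for the pad at x -48, y +56 mm
- pad_3 (a point): the same for the pad at x +48, y -56 mm
- pad_4 (a point): the same for the pad at x +48, y +56 mm
- hub_grip (a point): grip point of the loose grey cover plate, 120 x 120 x 6 mm, 200 g, with an upright square hub in its middle, 28 mm across flats, parallel to the plate's edges, top 42 mm above the plate's underside; a 16 mm bore runs through hub and plate. Point on the bore's axis 32 mm above the underside; z up. It starts hub up on the low red base of the big machine, 47 mm above the worktop
- plate_bore (a point): the bore's centre at the cover plate's underside, same axes
- bar_grip (a point): grip point of the loose steel retaining bar: 256 (x) x 22 (y) x 12 mm (z), 250 g, with a black grip block 60 x 16 x 22 mm on the middle of its top; this point is the middle of the block, 23 mm above the bar's underside. x along the bar, z up. It starts lying in the two notches
- bar_under (a point): centre of the retaining bar's underside, same axes. The strip of worktop between its front edge (x 0.34) and the carrier is free to lay the bar on, between y -0.36 and 0
- retaining_bar: the retaining bar, origin at the centre of its underside
- cover_plate: the cover plate, origin at the bore's centre on its underside. The machine's red base has its top at 47 mm, from x 0.425, y -0.04 leftwards; the machine's tall parts stand beyond x 0.60 there (a knob 95 to 120 mm up) and, left of y 0.13, from x 0.32 on, up to 0.5 m tall
- can_1_mid (a point): centre of a black round objective canister, upright, 56 mm tall, 37 mm across (lower half 35 mm), 110 g; this point lies on its axis half-way up, 28 mm above its foot. It starts on the worktop right of the carrier; it may be absent
- can_2_mid (a point): centre of a black round objective canister, upright, 56 mm tall, 37 mm across (lower half 35 mm), 110 g; this point lies on its axis half-way up, 28 mm above its foot. It starts on the worktop right of the carrier; it may be absent
- can_3_mid (a point): centre of a black round objective canister, upright, 56 mm tall, 37 mm across (lower half 35 mm), 110 g; this point lies on its axis half-way up, 28 mm above its foot. It starts on the worktop behind the carrier, 5 cm or more from the near left corner (x 0.694, y -0.217) of a black supply box 183 mm tall; it may be absent
- can_4_mid (a point): centre of a black round objective canister, upright, 56 mm tall, 37 mm across (lower half 35 mm), 110 g; this point lies on its axis half-way up, 28 mm above its foot. It starts on the worktop behind the carrier, 5 cm or more from the near left corner (x 0.694, y -0.217) of a black supply box 183 mm tall; it may be absent
- timer: a small grey timer 46 x 52 x 19 mm on the worktop, front left, which stays where it is; origin under its centre
- swab_pot: a clear pot of swabs, 34 mm across, 92 mm tall, behind the carrier on the right, which stays where it is; origin under its centre
- drop_bottle: a small brown dropper bottle 32 mm across, 76 mm tall, far right, which stays where it is; origin under its centre
There are look-alikes about, which are no part of the job. Leave any pink look-alike of the part that bears can_2_mid alone.

How it is judged:
On the way, in this order (a step that is already met when the one before it is completed fails the run):
1. the retaining bar is lifted off the posts and laid down beside the carrier (horizontal distance between bar_under and bridge_mid above 0.09 m and height (world z) of bar_under below 0.06 m and angle between bar_under's own z axis and vertical below 0.3 rad), for 0.2 s.
2. every canister stands upright on a pad of the carrier ((horizontal distance between can_1_mid and pad_1 below 0.013 m or horizontal distance between can_1_mid and pad_2 below 0.013 m or horizontal distance between can_1_mid and pad_3 below 0.013 m or horizontal distance between can_1_mid and pad_4 below 0.013 m) and z of each of can_1_mid, can_2_mid, can_3_mid, can_4_mid in the frame of carrier below 0.042 m and angle between each of can_1_mid, can_2_mid, can_3_mid, can_4_mid's own z axis and vertical below 0.1 rad and (horizontal distance between can_2_mid and pad_1 below 0.013 m or horizontal distance between can_2_mid and pad_2 below 0.013 m or horizontal distance between can_2_mid and pad_3 below 0.013 m or horizontal distance between can_2_mid and pad_4 below 0.013 m) and (horizontal distance between can_3_mid and pad_1 below 0.013 m or horizontal distance between can_3_mid and pad_2 below 0.013 m or horizontal distance between can_3_mid and pad_3 below 0.013 m or horizontal distance between can_3_mid and pad_4 below 0.013 m) and (horizontal distance between can_4_mid and pad_1 below 0.013 m or horizontal distance between can_4_mid and pad_2 below 0.013 m or horizontal distance between can_4_mid and pad_3 below 0.013 m or horizontal distance between can_4_mid and pad_4 below 0.013 m)), for 0.2 s.
3. the cover plate is over the rod and lies flat and square on its shoulder (horizontal distance between plate_bore and rod_shoulder below 0.006 m and z of plate_bore in the frame of rod_shoulder between -0.004 and 0.005 m and angle between plate_bore's own z axis and vertical below 0.06 rad and (angle between the x axis of plate_bore and the x axis of carrier, either way round below 0.2 rad or angle between the x axis of plate_bore and the y axis of carrier, either way round below 0.2 rad)), for 0.2 s.
At the end, for the whole second after the job is handed in: every canister present stands upright on the carrier within 13 mm of a pad's centre; the plate lies level on the rod's shoulder (5 mm), edges within 0.2 rad of the carrier's; the bar lies in both notches (height 4 mm, centred within 12 mm, 0.1 rad), all at rest (all of step 2 and all of step 3 and horizontal distance between bar_under and bridge_mid below 0.012 m and z of bar_under in the frame of bridge_mid between -0.004 and 0.004 m and angle between bar_under's own z axis and vertical below 0.05 rad and angle between the x axis of bar_under and the y axis of carrier, either way round below 0.1 rad and linear speed of each of retaining_bar, cover_plate below 0.02 m/s); the robot touches nothing.
It fails at once if the timer is knocked over or moved by more than 3 cm (distance of timer from where it was at the start of the episode above 0.03 m or angle between timer's own z axis and vertical above 0.5 rad).
It fails at once if the swab pot is knocked over or moved by more than 3 cm (distance of swab_pot from where it was at the start of the episode above 0.03 m or angle between swab_pot's own z axis and vertical above 0.5 rad).
It fails at once if the drop bottle is knocked over or moved by more than 3 cm (distance of drop_bottle from where it was at the start of the episode above 0.03 m or angle between drop_bottle's own z axis and vertical above 0.5 rad).
Of can_1, can_2, can_3, can_4 only 3 to 4 are there at a start; the rules pass over those that are not, and their reading is None.
At some moment in a run one of cover_plate may be knocked a few centimetres aside while the robot is not near it.
It also fails if it takes over 208 s, if anything falls off the work surface, if the arm or the gripper's body presses on something with over 40 N, if the wrist force passes 120 N, or if a joint passes its speed limit or range.

### The arm

A 6-joint arm with a two-finger parallel gripper is mounted at the origin on a cart in front of the work surface, level with it; the furniture and walls round the work are solid. World frame = base frame: x ahead of the robot, y to its left, z up, the work surface at z = 0. Lengths are in m, angles in rad, forces in N, time in s.
With the tool pointing down it reaches from about 0.3 to 0.875 m from the base axis. Payload 6.4 kg.
Tool frame: the origin (TCP) lies between the finger pads; the fingertips stand 19 mm ahead of it and the grasp point (between the pads) is the TCP; z points along the fingers, y is the direction in which the jaws open and shut (so a half turn about z gives the same grasp; the last joint's range is limited). The gripper opens to 85 mm and grips with 20 to 120 N. Pads are 22 mm wide; open, the fingers measure 114 mm over their backs; the gripper's body (76 mm by 85 mm) begins 54 mm behind the grasp point. The pads swing forward as they close: fully open they stand 13 mm farther back than shut.
Start: joints at [0.962, 0.181, 1.607, -0, 1.354, -0.206], TCP at [0.225, 0.529, 0.25] pointing down, gripper open.
Joint ranges: [-2.99, 2.99], [-0.89, 2.07], [0.3, 2.58], [-1.14, 4.28], [0, 2.63], [-3.12, 3.12]. Speed limits (rad/s): [2.57, 2.57, 3.01, 3.14, 3.14, 3.14].

### API

Orientations are given as a unit quaternion [w, x, y, z].
In Python, from bench import * gives the robot as it stands.
- The arm moves only by the tool apply_moves, never from a script. Its argument "moves" is a list that holds one entry, the list of rows, each a list of 7 numbers: the shift along the tool's x, y, z in cm, then the turn, a rotation vector about the tool's x, y, z in rad, then the opening, from 0 (shut) to 1 (fully open). A call has 1 to 8 rows; each row is the pose to reach, as a shift and turn from the pose commanded when the call began, along the tool's axes at that moment; what a row does not reach only later rows make up. A row lasts 1/10 s, in which the tool goes at most 50 mm and 8.59 degrees, less where a joint would pass 70% of its speed; a pose out of reach is approached as far as the arm can. A call with a gripper value outside its range is refused whole. The fingers move at their own pace and stop on an object; the grip force is fixed at half the most. Time passes only in rows, so rows that repeat a pose let the fingers close. It gives the time, the measured TCP pose, the force and the opening at its end, in the units of the state.
- get_obs(): the state, without advancing time (a new reading comes with each control period).
- camera(name): name is "side" or "top" or "wrist"; returns the picture (420x560x3 uint8, red, green, blue); there is no depth.
- get_calibration(name): a dict with "vertical_fov" (degrees; the focal length in pixels is half the picture's height over the tangent of half this angle, whatever the lens; pixels are square), "cx", "cy" (the principal point, pixels), "R" (3x3) and "t" (3): a world point X has camera coordinates R X + t. Camera axes: x right, y down, z forward; pixel columns grow to the right and rows downward; lengths in m; the calibration is good to about 2 mm. A picture is of the moment at which its call begins: read the wrist's pose just before it. get_calibration takes no time and is no camera call; for the wrist camera it gives the pose at the moment of the call.
- hand_in(): hands the job in, once; it reports no verdict.
The state is a dict: "time_s": time; "q": joint angles; "dq": joint speeds; "joint_efforts": joint torques, N m; "eef_pos": TCP position; "eef_rot": TCP orientation; "wrist_force": force on the tool from outside, world axes, zero at the start; "torque": the same for the moment, N m; "opening": opening from 0.0 (shut) to 1.0 (fully open).
Only numpy, scipy, OpenCV 4.12 (cv2) and the standard library are available. Lean on these libraries where they do the work, as an engineer would, in place of code of your own. Each camera call takes 0.05 s, during which the arm holds its last target. There are 200 camera calls.

## Working session

There is one attempt and no reset: what is moved stays moved. The work goes in short steps, Python scripts to look and compute and a tool call to move; the robot and the scene stay as the last step left them, time stands still between calls to the robot, and variables do not carry over. Pictures are saved under pics/ and viewed, about 12 in all and at most 16, crops included, and the job is handed in when it is done.

Besides the shell and the picture viewer there is one more tool, called after "Emit:" as a command line: name --argument value ..., lists and objects as JSON in quotes. apply_moves: Moves the arm, as the interface text tells. Its arguments: {"type":"object","properties":{"moves":{"type":"array","items":{"type":"array","items":{"type":"array","items":{"type":"number"}}}}},"required":["moves"]}

```bash
ls; mkdir -p pics; python3 - <<'E'
from bench import *
import cv2
for n in ("side","top"):
    im=camera(n); cv2.imwrite(f"pics/{n}0.png",im[:,:,::-1]); c=get_calibration(n); print(n,c)
o=get_obs(); print(o["eef_pos"],o["eef_rot"],o["opening"],o["wrist_force"])
E
```

```text
pics
side {'vertical_fov': 54.370053621264155, 'cx': 285.05865025622285, 'cy': 220.2613211835512, 'R': array([[ 0.15286011, -0.9881723 ,  0.01221838],
       [-0.7059393 , -0.11783703, -0.69840113],
       [ 0.69158043,  0.09813224, -0.71560224]]), 't': array([-0.26002032,  0.42345571,  0.75982617])}
top {'vertical_fov': 48.32043980137877, 'cx': 280.5443441457632, 'cy': 211.2352054559115, 'R': array([[-0.00351878, -0.99959832,  0.02812145],
       [-0.98317718, -0.00167739, -0.18264673],
       [ 0.18262054, -0.02829106, -0.98277635]]), 't': array([-0.18080656,  0.56087193,  1.06323394])}
[0.22509898 0.52859259 0.24946874] [-3.07063444e-04  2.00034955e-01  9.79788435e-01 -7.38815598e-04] 0.995451363712198 [-0.31607478  0.4823935  -0.15383157]
```

View pics/side0.png

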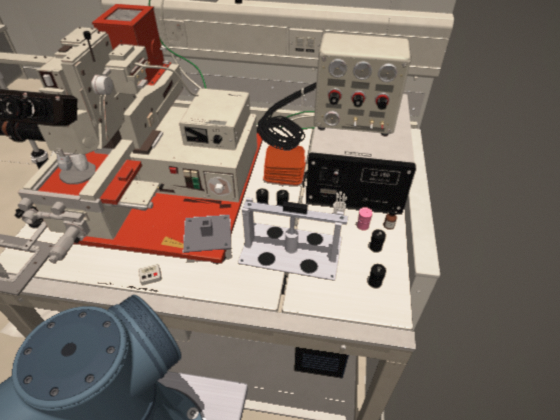

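View pics/top0.png

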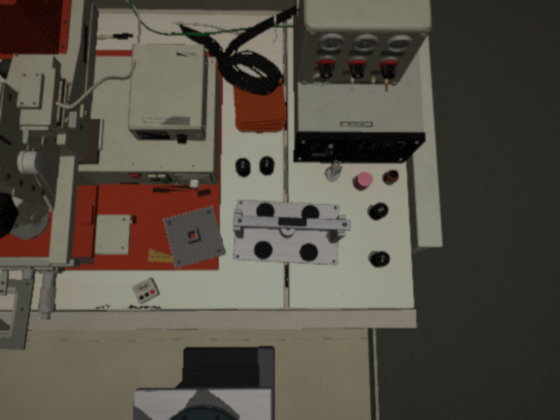

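The side and top views show four black canisters: in the top view at (243,167), (267,165), (379,211) and (380,259). The pink one at (363,181) is the look-alike to leave alone. The bar runs across the posts at about (290,222), and the plate's hub is at (193,236). I'll enlarge the area and measure.

```bash
cat > h.py <<'E'
from bench import *
import cv2, numpy as np
from scipy.spatial.transform import Rotation as Rn
def cal(n):
    c=get_calibration(n); f=210/np.tan(np.radians(c["vertical_fov"]/2))
    return f,c["cx"],c["cy"],np.array(c["R"]),np.array(c["t"])
def ray(C,uv,z):
    f,cx,cy,R,t=C; d=R.T@np.array([(uv[0]-cx)/f,(uv[1]-cy)/f,1]); o=-R.T@t
    return o+d*(z-o[2])/d[2]
def proj(C,X):
    f,cx,cy,R,t=C; p=R@np.array(X)+t; return np.array([f*p[0]/p[2]+cx,f*p[1]/p[2]+cy])
def blobs(mask,amin=30,amax=5000):
    n,l,s,c=cv2.connectedComponentsWithStats(mask.astype(np.uint8))
    return [(c[i].round(1),s[i]) for i in range(1,n) if amin<s[i][4]<amax]
def toolmove(dpos):
    "world shift (m) -> tool axes cm"
    o=get_obs(); w,x,y,z=o["eef_rot"]; return (Rn.from_quat([x,y,z,w]).inv().apply(dpos)*100).round(2)
E
python3 - <<'E'
from h import *
for n,roi in (("top",(220,140,420,300)),("side",(235,180,420,300))):
    im=cv2.imread(f"pics/{n}0.png"); C=cal(n)
    x0,y0,x1,y1=roi; g=im[y0:y1,x0:x1].max(2)
    print(n, "cam",(-C[3].T@C[4]).round(3))
    for c,s in blobs(g<60,40):
        uv=c+[x0,y0]; print(uv,s[2:], "z8",ray(C,uv,.008)[:2].round(4),"z28",ray(C,uv,.028)[:2].round(4))
im=cv2.imread("pics/top0.png")[140:310,150:420]
cv2.imwrite("pics/c1.png",cv2.resize(im,None,fx=2.9,fy=2.9,interpolation=cv2.INTER_CUBIC))
E
```

```text
top cam [ 0.357 -0.15   1.152]
[368.1 169.4] [ 126  160 3526] z8 [ 0.6779 -0.4058] z28 [ 0.6723 -0.4013]
[266.4 165.4] [ 14  18 208] z8 [ 0.6872 -0.1473] z28 [ 0.6815 -0.1473]
[242.7 167. ] [ 14  18 206] z8 [ 0.6828 -0.0874] z28 [ 0.6771 -0.0885]
[390.1 176.7] [ 15  13 146] z8 [ 0.659  -0.4613] z28 [ 0.6537 -0.4558]
[357.1 184.4] [10 11 43] z8 [ 0.6386 -0.3764] z28 [ 0.6336 -0.3724]
[265.1 209.8] [ 17  14 195] z8 [ 0.5729 -0.1443] z28 [ 0.5691 -0.1443]
[377.9 211. ] [ 19  17 229] z8 [ 0.5703 -0.4264] z28 [ 0.5666 -0.4216]
[300.6 216.9] [ 40  21 388] z8 [ 0.5551 -0.2325] z28 [ 0.5516 -0.231 ]
[239.6 232.3] [ 8 10 50] z8 [ 0.5164 -0.0817] z28 [ 0.5136 -0.0829]
[333.4 235.7] [ 12  12 107] z8 [ 0.508  -0.3131] z28 [ 0.5054 -0.3103]
[262.8 249.7] [ 17  17 239] z8 [ 0.4735 -0.1389] z28 [ 0.4714 -0.1391]
[308.4 252. ] [ 18  17 236] z8 [ 0.4677 -0.2506] z28 [ 0.4658 -0.2489]
[379.3 258.8] [ 20  15 233] z8 [ 0.4509 -0.4249] z28 [ 0.4492 -0.4201]
[286.  275.4] [ 3 22 62] z8 [ 0.411  -0.1953] z28 [ 0.41   -0.1945]
side cam [-0.187 -0.282  0.843]
[362.1 193.5] [ 105   36 2636] z8 [ 0.7716 -0.3821] z28 [ 0.7487 -0.3797]
[262.  196.3] [ 11  13 121] z8 [ 0.7084 -0.0829] z28 [ 0.6869 -0.0877]
[289.7 203.6] [ 30  23 330] z8 [ 0.6905 -0.1702] z28 [ 0.6694 -0.1729]
[274.4 232.3] [ 14  11 117] z8 [ 0.5689 -0.1451] z28 [ 0.5508 -0.1484]
[376.8 240.8] [ 15  22 220] z8 [ 0.5837 -0.4261] z28 [ 0.5652 -0.4227]
[314.3 238.8] [ 14  11 125] z8 [ 0.563  -0.2569] z28 [ 0.545  -0.2575]
[266.2 258.4] [ 15  12 141] z8 [ 0.4741 -0.1398] z28 [ 0.4583 -0.1432]
[308.5 265.6] [ 16  12 151] z8 [ 0.4685 -0.2517] z28 [ 0.4528 -0.2524]
[376.3 275.8] [ 17  22 254] z8 [ 0.464  -0.4246] z28 [ 0.4484 -0.4212]
```

View pics/c1.png

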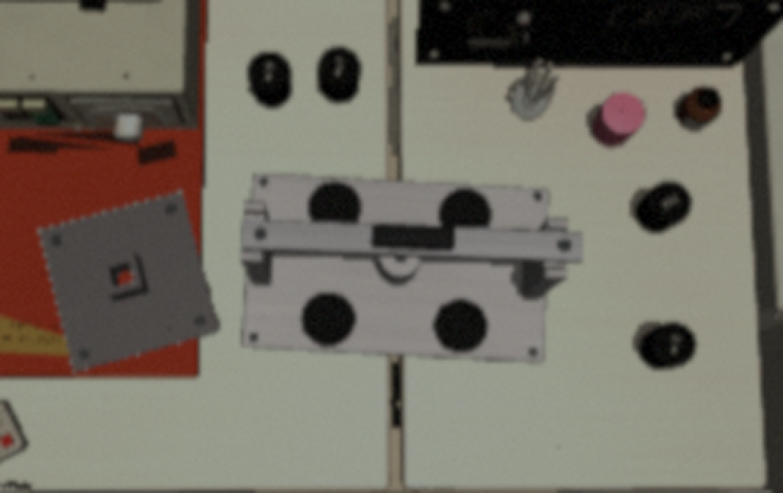

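The crop confirms four plain black canisters and the pink one at crop (620,115), which stays put. I now have the carrier pose, so I'll plan the path to the bar, keeping clear of the tall machine.

```bash
cat >> h.py <<'E'
YAW=-0.051
def cpt(x,y,c=(0.5189,-0.1976),a=YAW):
    return np.array([c[0]+x*np.cos(a)-y*np.sin(a), c[1]+x*np.sin(a)+y*np.cos(a)])
def plan(wps,half=False):
    "wps: (x,y,z,yaw of tool y) world -> rows in tool axes"
    o=get_obs(); w,x,y,z=o["eef_rot"]; R0=Rn.from_quat([x,y,z,w]); p0=np.array(o["eef_pos"])
    for X,Y,Z,a in wps:
        t=np.array([np.cos(a),np.sin(a),0]); zc=np.array([0,0,-1.]); 
        if half is None and t@R0.as_matrix()[:,1]<0: t=-t
        R1=Rn.from_matrix(np.c_[np.cross(t,zc),t,zc])
        print((R0.inv().apply(np.array([X,Y,Z])-p0)*100).round(2).tolist(),(R0.inv()*R1).as_rotvec().round(3).tolist())
E
python3 - <<'E'
from h import *
plan([(.22,.25,.30,.4),(.30,.05,.32,0),(.45,-.15,.32,YAW)])
print(cpt(0,0))
E
```

```text
[-10.45, -25.84, -5.02] [-0.002, 0.0, 0.768]
[-25.65, -41.1, -7.0] [-0.002, 0.001, 1.168]
[-47.29, -53.62, -6.98] [-0.002, 0.001, 1.219]
[ 0.5189 -0.1976]
```

Emit:
apply_moves --moves '[[[-10.4,-25.8,-5,0,0,0.77,1],[-10.4,-25.8,-5,0,0,0.77,1],[-10.4,-25.8,-5,0,0,0.77,1],[-10.4,-25.8,-5,0,0,0.77,1],[-10.4,-25.8,-5,0,0,0.77,1],[-10.4,-25.8,-5,0,0,0.77,1],[-25.6,-41.1,-7,0,0,1.17,1],[-25.6,-41.1,-7,0,0,1.17,1]]]'

```text
time_s: 0.9
eef_pos: [0.2563, 0.1572, 0.3097]
eef_rot: [0.0, 0.673, 0.74, 0.001]
wrist_force: [1.5, -0.2, -0.3]
opening: 1.003
```

```bash
python3 - <<'E'
from h import *
plan([(.33,.02,.32,YAW),(.45,-.15,.32,YAW)])
E
```

```text
[-14.36, 6.04, -1.02] [0.002, -0.0, 0.146]
[-32.42, 16.37, -1.01] [0.002, -0.0, 0.146]
```

Emit:
apply_moves --moves '[[[-14.4,6,-1,0,0,0.146,1],[-14.4,6,-1,0,0,0.146,1],[-14.4,6,-1,0,0,0.146,1],[-14.4,6,-1,0,0,0.146,1],[-32.4,16.4,-1,0,0,0.146,1],[-32.4,16.4,-1,0,0,0.146,1],[-32.4,16.4,-1,0,0,0.146,1],[-32.4,16.4,-1,0,0,0.146,1]]]'

```text
time_s: 1.7
eef_pos: [0.4479, -0.1425, 0.3191]
eef_rot: [-0.0, 0.724, 0.69, 0.0]
wrist_force: [1.0, 0.5, 0.6]
opening: 0.997
```

```bash
python3 - <<'E'
from h import *
plan([(.5189,-.1976,.30,YAW)])
C=cal("wrist"); o=get_obs(); im=camera("wrist"); print(o["eef_pos"],C[0],-C[3].T@C[4]); print(C[3].round(3))
for P in [(*cpt(x,y),.008) for x in (-.048,.048) for y in (-.056,.056)]+[(.5189,-.1976,.172)]: print(proj(C,P).round(0))
cv2.imwrite("pics/w1.png",im[:,:,::-1])
E
```

```text
[-5.16, 7.36, 1.9] [-0.0, -0.001, 0.003]
[ 0.44789859 -0.14254171  0.31909469] 322.07653159574534 [ 0.45227663 -0.0679902   0.44384437]
[[ 0.999 -0.047 -0.   ]
 [-0.045 -0.956  0.29 ]
 [-0.014 -0.29  -0.957]]
[295. 242.]
[296. 165.]
[360. 242.]
[367. 166.]
[357. 255.]
```

View pics/w1.png

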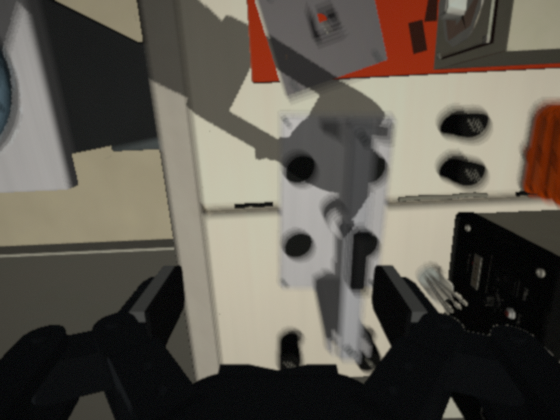

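The wrist view agrees with the projections within about 3 px: pads at (299,167) and (299,244), grip block at about (360,258). I'll move over the bar and look from nearer.

Emit:
apply_moves --moves '[[[-5.3,7.4,1.9,0,0,0,1],[-5.3,7.4,1.9,0,0,0,1],[-5.3,7.4,8,0,0,0,1],[-5.3,7.4,10,0,0,0,1],[-5.3,7.4,10,0,0,0,1]]]'

```text
time_s: 2.25
eef_pos: [0.5156, -0.1953, 0.2137]
eef_rot: [-0.006, 0.724, 0.69, -0.001]
wrist_force: [0.5, -0.2, -1.1]
opening: 1.002
```

```bash
python3 - <<'E'
from h import *
C=cal("wrist"); im=camera("wrist"); print(get_obs()["eef_pos"])
for P in [(*cpt(x,y),.008) for x in (-.048,.048) for y in (-.056,.056)]+[(.5189,-.1976,.172)]: print(proj(C,P).round(0))
g=im.max(2)
for c,s in blobs(g<45,80,20000): print(c,s,ray(C,c,.008).round(4),ray(C,c,.172).round(4))
cv2.imwrite("pics/w2.png",im[:,:,::-1])
E
```

```text
[ 0.51711627 -0.19631217  0.21710241]
[238. 238.]
[235. 134.]
[325. 239.]
[331. 135.]
[283. 254.]
[19.9 68.8] [   0    0   53  125 4880] [ 0.2736 -0.0691  0.008 ] [ 0.3963 -0.0951  0.172 ]
[206.4   5.1] [195   0  28  17 212] [ 0.4578 -0.0247  0.008 ] [ 0.4892 -0.0727  0.172 ]
[230.2  12.7] [202   0  68  25 213] [ 0.4787 -0.0318  0.008 ] [ 0.4997 -0.0763  0.172 ]
[460.9  64.8] [ 426   38   71   51 2448] [ 0.692  -0.0856  0.008 ] [ 0.6072 -0.1034  0.172 ]
[284.   50.2] [276  41  17  19 261] [ 0.5263 -0.0651  0.008 ] [ 0.5237 -0.0931  0.172 ]
[235.5 134. ] [ 214  111   44   46 1594] [ 0.4745 -0.1392  0.008 ] [ 0.4976 -0.1304  0.172 ]
[332.5 134.5] [ 310  112   46   46 1644] [ 0.5716 -0.1441  0.008 ] [ 0.5466 -0.1329  0.172 ]
[457.9 134.4] [ 426  116   66   41 2055] [ 0.6963 -0.1498  0.008 ] [ 0.6094 -0.1357  0.172 ]
[543.7 174.4] [533 171  27   7 115] [ 0.7886 -0.1943  0.008 ] [ 0.656  -0.1582  0.172 ]
[184.4 189.1] [159 186  50   7 230] [ 0.4158 -0.1933  0.008 ] [ 0.468  -0.1577  0.172 ]
[285.1 255.6] [ 271  205   29  104 2790] [ 0.5189 -0.2742  0.008 ] [ 0.52   -0.1985  0.172 ]
[239.1 238.4] [ 220  220   39   37 1121] [ 0.4691 -0.2514  0.008 ] [ 0.4949 -0.187   0.172 ]
[326.5 239. ] [ 307  221   40   37 1153] [ 0.5652 -0.2562  0.008 ] [ 0.5433 -0.1894  0.172 ]
```

View pics/w2.png

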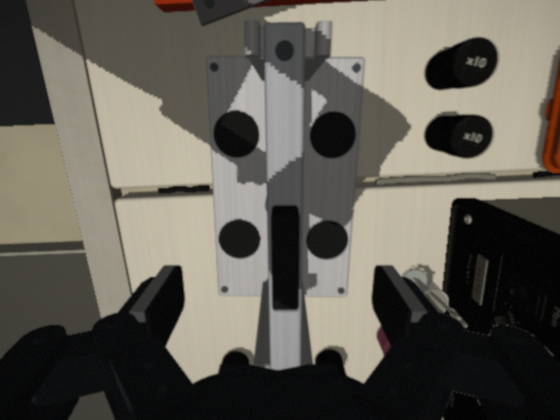

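The pads at (235,134), (332,134), (239,238) and (326,239) match the estimate within 1 mm, and the block is at (285,256). I'll grip it now.

```bash
sed -i 's/0.5189,-0.1976/0.5197,-0.1977/' h.py; python3 - <<'E'
from h import *
plan([(.520,-.198,.172,YAW)])
print(get_obs()["eef_pos"])
E
```

```text
[-0.17, 0.32, 4.51] [-0.005, -0.003, 0.004]
[ 0.51711627 -0.19631217  0.21710241]
```

Emit:
apply_moves --moves '[[[0,0.2,2,0,0,0,1],[0,0.2,4.4,0,0,0,1],[0,0.2,4.6,0,0,0,1],[0,0.2,4.6,0,0,0,1]]]'

```text
time_s: 2.7
eef_pos: [0.5212, -0.1982, 0.1753]
eef_rot: [0.001, 0.724, 0.69, 0.0]
wrist_force: [1.1, -0.9, 0.6]
opening: 0.996
```

Emit:
apply_moves --moves '[[[0,-0.1,0.3,0,0,0,1],[0,-0.1,0.3,0,0,0,0],[0,-0.1,0.3,0,0,0,0],[0,-0.1,0.3,0,0,0,0],[0,-0.1,0.3,0,0,0,0],[0,-0.1,0.3,0,0,0,0],[0,-0.1,0.3,0,0,0,0],[0,-0.1,0.3,0,0,0,0]]]'

```text
time_s: 3.5
eef_pos: [0.5197, -0.1983, 0.1708]
eef_rot: [0.0, 0.724, 0.69, 0.0]
wrist_force: [-0.6, 0.1, 2.8]
opening: 0.174
```

Emit:
apply_moves --moves '[[[0,0,-1,0,0,0,0],[0,0,-4,0,0,0,0],[0,0,-7,0,0,0,0],[0,-4,-7,0,0,0,0],[0,-8,-7,0,0,0,0],[0,-12,-5,0,0,0,0],[0.3,-13.5,-1,0,0,0,0],[0.3,-13.5,3,0,0,0,0]]]'

```text
time_s: 4.3
eef_pos: [0.3833, -0.1884, 0.1404]
eef_rot: [0.001, 0.724, 0.69, -0.0]
wrist_force: [1.0, -0.6, -2.4]
opening: 0.173
```

Emit:
apply_moves --moves '[[[0,0,4,0,0,0,0],[0,0,7.5,0,0,0,0],[0,0,9.5,0,0,0,0],[0,0,10.4,0,0,0,0],[0,0,10.7,0,0,0,0],[0,0,10.7,0,0,0,0],[0,0,10.7,0,0,0,0.4],[0,0,10.7,0,0,0,0.6]]]'

```text
time_s: 5.1
eef_pos: [0.3858, -0.1895, 0.0349]
eef_rot: [0.002, 0.724, 0.69, 0.0]
wrist_force: [0.0, -0.7, 0.2]
opening: 0.501
```

```bash
python3 - <<'E'
from h import *
plan([(.386,-.19,.14,YAW),(.449,-.4205,.14,YAW),(.449,-.4205,.04,YAW)])
E
```

```text
[-0.06, 0.04, -10.51] [0.002, 0.002, 0.003]
[-22.79, 7.44, -10.45] [0.002, 0.002, 0.003]
[-22.77, 7.41, -0.45] [0.002, 0.002, 0.003]
```

Emit:
apply_moves --moves '[[[0,0,-3,0,0,0,0.7],[0,0,-7,0,0,0,0.9],[-4,1,-10.5,0,0,0,1],[-9,3,-10.5,0,0,0,1],[-14,5,-10.5,0,0,0,1],[-18,6.5,-10.5,0,0,0,1],[-18,7.4,-10.5,0,0,0,1],[-18,7.4,-10.5,0,0,0,1]]]'

```text
time_s: 5.9
eef_pos: [0.4508, -0.3732, 0.1391]
eef_rot: [0.001, 0.724, 0.69, 0.0]
wrist_force: [0.6, -0.0, 0.3]
opening: 1.001
```

```bash
python3 - <<'E'
from h import *
C=cal("wrist"); im=camera("wrist")
plan([(.449,-.4205,.14,YAW),(.449,-.4205,.04,YAW)])
g=im.max(2); print(proj(C,(.449,-.4205,.028)),proj(C,(.449,-.4205,.056)))
for c,s in blobs(g<45,200,20000): print(c,s,ray(C,c,.028).round(4))
cv2.imwrite("pics/w3.png",im[:,:,::-1])
E
```

```text
[-4.89, 0.12, -0.14] [-0.0, -0.001, 0.003]
[-4.9, 0.13, 9.86] [-0.0, -0.001, 0.003]
[277.11088822 268.48089174] [277.08567182 286.48283665]
[22.1 19.7] [   0    0   48   45 1622] [ 0.2926 -0.234   0.028 ]
[292.7  37.3] [ 261    3   64   70 3493] [ 0.4675 -0.2526  0.028 ]
[427.4  38.6] [ 396    5   63   69 3369] [ 0.5561 -0.2577  0.028 ]
[483.  136.6] [474 119  18  40 339] [ 0.6015 -0.3231  0.028 ]
[277.  271.3] [ 253  237   48   69 2468] [ 0.4488 -0.423   0.028 ]
[516.1 283.3] [490 268  52  44 628] [ 0.645  -0.4436  0.028 ]
[549.4 314.1] [534 280  26  53 672] [ 0.6783 -0.4747  0.028 ]
```

View pics/w3.png

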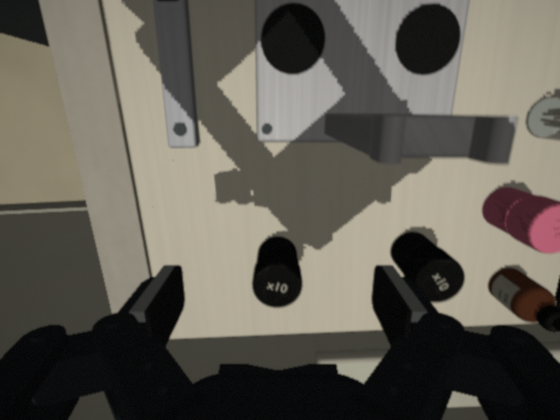

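The canister is at (277,271) between the fingers, as predicted. The bar lies at the left at (178,75). I'll descend and grip.

Emit:
apply_moves --moves '[[[-4.9,0.1,0,0,0,0,1],[-4.95,0.1,4,0,0,0,1],[-4.95,0.1,7.5,0,0,0,1],[-4.95,0.1,9.9,0,0,0,1],[-4.95,0.1,9.9,0,0,0,0],[-4.95,0.1,9.9,0,0,0,0],[-4.95,0.1,9.9,0,0,0,0],[-4.95,0.1,9.9,0,0,0,0]]]'

```text
time_s: 6.75
eef_pos: [0.4498, -0.4225, 0.0422]
eef_rot: [0.002, 0.724, 0.69, -0.0]
wrist_force: [-0.3, -0.5, 2.7]
opening: 0.416
```

```bash
python3 - <<'E'
from h import *
a=cpt(-.048,-.056); print(a)
plan([(.449,-.42,.21,YAW),(*a,.21,YAW),(*a,.05,YAW)])
E
```

```text
[ 0.46890765 -0.25118025]
[0.2, -0.05, -16.78] [0.003, 0.003, 0.004]
[17.15, 1.14, -16.83] [0.003, 0.003, 0.004]
[17.2, 1.1, -0.83] [0.003, 0.003, 0.004]
```

Emit:
apply_moves --moves '[[[0,0,-3,0,0,0,0],[0,0,-8,0,0,0,0],[0,0,-13,0,0,0,0],[0,0,-17.3,0,0,0,0],[5,0.3,-17.3,0,0,0,0],[10,0.7,-17.3,0,0,0,0],[14.5,1.1,-17.3,0,0,0,0],[17.2,1.1,-17,0,0,0,0]]]'

```text
time_s: 7.55
eef_pos: [0.4685, -0.2473, 0.2113]
eef_rot: [0.001, 0.723, 0.691, 0.001]
wrist_force: [-0.3, -1.0, -1.4]
opening: 0.421
```

```bash
python3 - <<'E'
from h import *
a=cpt(-.048,-.056)
plan([(*a,.0505,YAW)])
E
```

```text
[-0.37, 0.02, 16.08] [0.002, 0.001, 0.005]
```

Emit:
apply_moves --moves '[[[0,0,4,0,0,0,0],[0,0,8,0,0,0,0],[0,0,12,0,0,0,0],[0,0,14,0,0,0,0],[0,0,15.4,0,0,0,0],[0,0,15.4,0,0,0,0]]]'

```text
time_s: 8.15
eef_pos: [0.4673, -0.2497, 0.0547]
eef_rot: [-0.001, 0.724, 0.69, -0.0]
wrist_force: [-1.6, 0.4, -1.3]
opening: 0.418
```

Emit:
apply_moves --moves '[[[-0.1,0.15,0.4,0,0,0,0],[-0.1,0.15,0.45,0,0,0,0],[-0.1,0.15,0.45,0,0,0,0.6],[-0.1,0.15,0.45,0,0,0,0.65],[-0.1,0.15,-2,0,0,0,0.65],[-0.1,0.15,-6,0,0,0,0.65],[-0.1,0.15,-10,0,0,0,0.8],[-0.1,0.15,-15,0,0,0,1]]]'

```text
time_s: 8.95
eef_pos: [0.4686, -0.2506, 0.2064]
eef_rot: [-0.001, 0.724, 0.69, -0.0]
wrist_force: [0.5, -0.6, 0.2]
opening: 0.945
```

```bash
python3 - <<'E'
from h import *
plan([(.566,-.4215,.21,YAW),(.566,-.4215,.042,YAW)])
C=cal("wrist"); im=camera("wrist")
p=cpt(-.048,-.056); print(proj(C,(*p,.036)))
g=im.max(2)
for c,s in blobs(g<45,200,20000): print(c,s,ray(C,c,.036).round(4))
E
```

```text
[-16.6, 10.55, -0.4] [-0.002, -0.001, 0.003]
[-16.62, 10.58, 16.4] [-0.002, -0.001, 0.003]
[277.50806127 194.72824953]
[35.  50.8] [   0    0   80  101 6835] [ 0.2727 -0.1181  0.036 ]
[515.8   5.4] [493   0  59  16 576] [ 0.6674 -0.1036  0.036 ]
[524.5  63.3] [ 488   36   72   51 2697] [ 0.6819 -0.147   0.036 ]
[278.4  67.8] [ 255   41   49   54 2003] [ 0.4749 -0.1407  0.036 ]
[383.6  69.2] [ 361   43   47   53 1896] [ 0.5637 -0.146   0.036 ]
[184.8 135.5] [ 173  103   24   67 1291] [ 0.3885 -0.1927  0.036 ]
[224.4 134.3] [203 130  43  10 270] [ 0.4241 -0.1933  0.036 ]
[278.7 193.7] [ 256  168   46   54 1911] [ 0.4701 -0.2502  0.036 ]
[372.1 188.7] [ 351  168   43   42 1369] [ 0.5579 -0.2495  0.036 ]
```

Emit:
apply_moves --moves '[[[-5,3.2,-1,0,0,0,0.8],[-10,6.4,-1,0,0,0,0.8],[-15,9.5,-0.5,0,0,0,0.8],[-16.6,10.5,0,0,0,0,0.8],[-16.6,10.5,4,0,0,0,0.8],[-16.6,10.5,6,0,0,0,0.8],[-16.6,10.5,6,0,0,0,0.8]]]'

```text
time_s: 9.7
eef_pos: [0.5644, -0.4206, 0.1407]
eef_rot: [-0.004, 0.724, 0.69, 0.0]
wrist_force: [-0.6, 0.1, -0.1]
opening: 0.797
```

```bash
python3 - <<'E'
from h import *
plan([(.566,-.4215,.042,YAW)])
C=cal("wrist"); im=camera("wrist")
print(proj(C,(.566,-.4215,.028)))
g=im.max(2)
for c,s in blobs(g<45,200,20000): print(c,s,ray(C,c,.028).round(4))
E
```

```text
[-0.14, 0.22, 9.87] [-0.006, -0.005, 0.003]
[279.65310609 214.10431174]
[266.8   4.9] [243   0  49  13 458] [ 0.5642 -0.2791  0.028 ]
[37.4 58. ] [ 30  34  16  57 229] [ 0.4069 -0.3031  0.028 ]
[280.9 218.9] [ 256  187   51   64 2426] [ 0.5668 -0.4254  0.028 ]
[389.6 235.5] [376 227  31  27 337] [ 0.6518 -0.4431  0.028 ]
[406.9 269.4] [393 256  27  31 579] [ 0.6673 -0.4734  0.028 ]
```

Emit:
apply_moves --moves '[[[-0.1,0.15,4,0,0,0,0.8],[-0.1,0.15,8,0,0,0,0.8],[-0.1,0.15,10.3,0,0,0,0.8],[-0.1,0.15,10.3,0,0,0,0.8],[-0.1,0.15,10.3,0,0,0,0],[-0.1,0.15,10.3,0,0,0,0],[-0.1,0.15,10.3,0,0,0,0],[-0.1,0.15,10.3,0,0,0,0]]]'

```text
time_s: 10.55
eef_pos: [0.5696, -0.4251, 0.0466]
eef_rot: [0.003, 0.724, 0.69, -0.0]
wrist_force: [0.2, 0.2, 7.0]
opening: 0.418
```

```bash
python3 - <<'E'
from h import *
a=cpt(.048,-.056); print(a)
plan([(*a,.215,YAW),(*a,.051,YAW)])
E
```

```text
[ 0.56478283 -0.25607413]
[16.78, -1.21, -16.92] [0.005, 0.004, 0.003]
[16.85, -1.29, -0.52] [0.005, 0.004, 0.003]
```

Emit:
apply_moves --moves '[[[0,0,-3,0,0,0,0],[0,0,-8,0,0,0,0],[0,0,-13,0,0,0,0],[0,0,-17.3,0,0,0,0],[5,-0.4,-17.3,0,0,0,0],[10,-0.8,-17.3,0,0,0,0],[14.5,-1.2,-17.3,0,0,0,0],[16.8,-1.2,-17,0,0,0,0]]]'

```text
time_s: 11.35
eef_pos: [0.5639, -0.2514, 0.2146]
eef_rot: [0.001, 0.723, 0.691, 0.001]
wrist_force: [0.4, -0.8, -1.5]
opening: 0.418
```

Emit:
apply_moves --moves '[[[0,0,3,0,0,0,0],[0,0,7,0,0,0,0],[0,0,11,0,0,0,0],[0,0,14,0,0,0,0],[0,0,15,0,0,0,0],[0,0,15,0,0,0,0]]]'

```text
time_s: 11.95
eef_pos: [0.5633, -0.2545, 0.062]
eef_rot: [-0.001, 0.724, 0.69, -0.0]
wrist_force: [-0.6, -0.1, -1.4]
opening: 0.416
```

Emit:
apply_moves --moves '[[[-0.15,0.15,0.3,0,0,0,0],[-0.15,0.15,0.7,0,0,0,0],[-0.15,0.15,0.8,0,0,0,0],[-0.15,0.15,0.8,0,0,0,0]]]'

```text
time_s: 12.35
eef_pos: [0.5656, -0.2566, 0.0552]
eef_rot: [0.0, 0.724, 0.69, 0.0]
wrist_force: [0.3, -0.3, -1.6]
opening: 0.416
```

Emit:
apply_moves --moves '[[[0,0,0.2,0,0,0,0],[0,0,0.4,0,0,0,0],[0,0,0.4,0,0,0,0]]]'

```text
time_s: 12.65
eef_pos: [0.5659, -0.2568, 0.0545]
eef_rot: [0.001, 0.724, 0.69, -0.0]
wrist_force: [-10.3, 6.3, 25.0]
opening: 0.42
```

Emit:
apply_moves --moves '[[[0,-0.1,-0.3,0,0,0,0],[0,-0.1,-0.3,0,0,0,0.6],[0,-0.1,-0.3,0,0,0,0.65],[0,-0.1,-3,0,0,0,0.65],[0,-0.1,-7,0,0,0,0.65],[0,-0.1,-11,0,0,0,0.65],[0,-0.1,-15,0,0,0,1],[0,-0.1,-16,0,0,0,1]]]'

```text
time_s: 13.45
eef_pos: [0.5665, -0.2578, 0.2159]
eef_rot: [0.004, 0.724, 0.69, 0.001]
wrist_force: [0.1, 0.4, 0.8]
opening: 0.958
```

```bash
python3 - <<'E'
from h import *
plan([(.6815,-.1473,.16,YAW),(.6815,-.1473,.044,YAW)])
C=cal("wrist"); im=camera("wrist")
for s in (-.048,.048):print(proj(C,(*cpt(s,-.056),.036)))
g=im.max(2)
for c,s in blobs(g<45,200,20000): print(c,s,ray(C,c,.036).round(4))
E
```

```text
[11.62, 10.92, 5.62] [0.007, 0.004, 0.003]
[11.67, 10.84, 17.22] [0.007, 0.004, 0.003]
[174.48226959 188.83059287]
[273.68971371 189.04996492]
[388.5   6.3] [370   0  45  17 515] [ 0.6678 -0.1052  0.036 ]
[401.7  60.3] [ 372   34   60   50 2037] [ 0.6815 -0.1469  0.036 ]
[171.6  65.4] [ 148   40   48   52 1945] [ 0.4819 -0.1418  0.036 ]
[274.   65.7] [ 252   41   46   50 1829] [ 0.5706 -0.1461  0.036 ]
[ 82.5 130.9] [  65   99   36   65 1643] [ 0.3927 -0.1929  0.036 ]
[510.6 112.4] [487 109  55   8 233] [ 0.7836 -0.1951  0.036 ]
[128.1 130.3] [107 127  43   8 242] [ 0.4343 -0.1944  0.036 ]
[176. 187.] [ 148  162   55   52 1859] [ 0.4706 -0.2494  0.036 ]
[274.  186.3] [ 253  162   42   51 1636] [ 0.5652 -0.2534  0.036 ]
[359.  337.8] [348 330  23  18 264] [ 0.6524 -0.4333  0.036 ]
```

Emit:
apply_moves --moves '[[[4,2,0,0,0,0,1],[8,5.5,0,0,0,0,1],[11.6,9.5,0,0,0,0,1],[11.6,10.9,0,0,0,0,1],[11.6,10.9,4,0,0,0,1],[11.6,10.9,7,0,0,0,1],[11.6,10.9,7,0,0,0,1]]]'

```text
time_s: 14.2
eef_pos: [0.6743, -0.1437, 0.1321]
eef_rot: [-0.006, 0.724, 0.69, -0.003]
wrist_force: [-0.5, 0.2, 0.1]
opening: 1.001
```

```bash
python3 - <<'E'
from h import *
plan([(.6815,-.147,.045,YAW)])
C=cal("wrist"); im=camera("wrist")
g=im.max(2)
for c,s in blobs(g<45,200,20000): print(c,s,ray(C,c,.028).round(4))
E
```

```text
[-0.33, 0.85, 8.7] [-0.013, -0.004, 0.003]
[49.2 42.6] [  0   0  96  70 242] [ 0.5312 -0.0191  0.028 ]
[64.1 12.1] [ 56   3  17  19 228] [ 0.5451 -0.0023  0.028 ]
[279.2 145.4] [ 251  117   57   58 2294] [ 0.6772 -0.0915  0.028 ]
[ 33.6 213.5] [   7  188   55   52 2140] [ 0.4901 -0.1336  0.028 ]
[151.3 214.8] [ 125  190   54   51 2143] [ 0.579  -0.1384  0.028 ]
[289. 226.] [ 264  192   52   67 2602] [ 0.6819 -0.1517  0.028 ]
```

Emit:
apply_moves --moves '[[[-0.1,0,2,0,0,0,1],[-0.1,0,6,0,0,0,1],[-0.1,0,9,0,0,0,1],[-0.1,0,10.1,0,0,0,1],[-0.1,0,10.1,0,0,0,0.5],[-0.1,0,10.1,0,0,0,0],[-0.1,0,10.1,0,0,0,0],[-0.1,0,10.1,0,0,0,0]]]'

```text
time_s: 15.05
eef_pos: [0.6804, -0.1474, 0.0424]
eef_rot: [0.002, 0.724, 0.69, 0.001]
wrist_force: [0.2, 0.3, 4.4]
opening: 0.416
```

```bash
python3 - <<'E'
from h import *
a=cpt(.048,.056); print(a)
plan([(*a,.215,YAW),(*a,.052,YAW)])
E
```

```text
[ 0.57049235 -0.14421975]
[-0.23, -10.92, -17.3] [0.004, 0.001, 0.003]
[-0.21, -10.99, -1.0] [0.004, 0.001, 0.003]
```

Emit:
apply_moves --moves '[[[0,0,-3,0,0,0,0],[0,0,-8,0,0,0,0],[0,0,-12.5,0,0,0,0],[0,-3,-15,0,0,0,0],[-0.1,-7,-15,0,0,0,0],[-0.2,-10,-15,0,0,0,0],[-0.2,-11,-15,0,0,0,0],[-0.2,-11,-13,0,0,0,0]]]'

```text
time_s: 15.85
eef_pos: [0.5699, -0.1443, 0.1733]
eef_rot: [0.003, 0.724, 0.69, 0.001]
wrist_force: [0.2, -1.1, -0.4]
opening: 0.42
```

Emit:
apply_moves --moves '[[[0,0,3,0,0,0,0],[0,0,6,0,0,0,0],[0,0,9,0,0,0,0],[0,0,11,0,0,0,0],[0,0,11.5,0,0,0,0],[0,0,11.5,0,0,0,0]]]'

```text
time_s: 16.45
eef_pos: [0.5688, -0.1434, 0.0542]
eef_rot: [-0.0, 0.724, 0.69, -0.0]
wrist_force: [1.3, 0.5, -1.2]
opening: 0.416
```

Emit:
apply_moves --moves '[[[-0.1,0.15,0.3,0,0,0,0],[-0.1,0.15,0.4,0,0,0,0],[-0.1,0.15,0.4,0,0,0,0]]]'

```text
time_s: 16.75
eef_pos: [0.5708, -0.1448, 0.0515]
eef_rot: [0.001, 0.724, 0.69, 0.0]
wrist_force: [-0.3, -0.5, -1.4]
opening: 0.416
```

Still about 1 mm above the pad; I'll release there and retreat.

Emit:
apply_moves --moves '[[[0,0,0.1,0,0,0,0],[0,0,0.1,0,0,0,0.6],[0,0,0.1,0,0,0,0.65],[0,0,0,0,0,0,0.65],[0,0,-3,0,0,0,0.65],[0,0,-7,0,0,0,0.65],[0,0,-11,0,0,0,1],[0,0,-12,0,0,0,1]]]'

```text
time_s: 17.55
eef_pos: [0.5728, -0.1457, 0.1761]
eef_rot: [0.004, 0.724, 0.69, 0.002]
wrist_force: [1.2, -0.5, 0.4]
opening: 0.959
```

```bash
python3 - <<'E'
from h import *
plan([(.677,-.0885,.17,YAW),(.677,-.0885,.044,YAW)])
C=cal("wrist"); im=camera("wrist")
g=im.max(2)
for c,s in blobs(g<45,200,20000): print(c,s,ray(C,c,.036).round(4))
cv2.imwrite("pics/w4.png",im[:,:,::-1])
E
```

```text
[6.21, 10.13, 0.67] [0.008, 0.003, 0.003]
[6.26, 10.03, 13.27] [0.008, 0.003, 0.003]
[88.8 11.1] [ 74   0  32  35 465] [0.4457 0.0036 0.036 ]
[402.7 127.3] [ 369  105   67   48 2451] [ 0.6775 -0.0886  0.036 ]
[169.1 191.8] [ 146  169   47   46 1677] [ 0.4837 -0.1322  0.036 ]
[273.2 199.9] [ 249  169   48   64 2405] [ 0.571  -0.1436  0.036 ]
[ 78.3 257.6] [  60  226   37   65 1731] [ 0.3938 -0.1886  0.036 ]
[125.  245.7] [102 243  45   7 208] [ 0.4376 -0.1792  0.036 ]
[273. 312.] [ 252  280   43   68 2289] [ 0.5652 -0.2542  0.036 ]
```

View pics/w4.png

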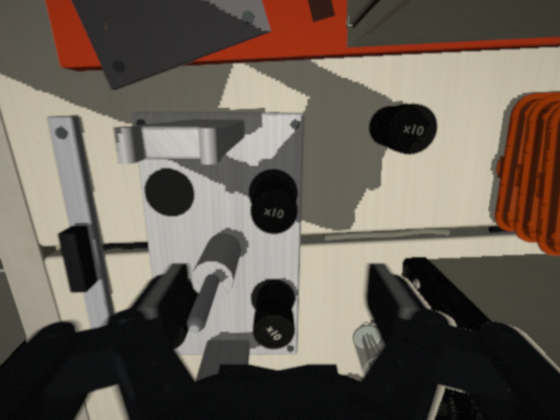

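Three canisters stand on their pads. The last one is at (403,127), i.e. (0.6775, -0.0885), so I'll fetch it.

Emit:
apply_moves --moves '[[[1,4,0,0,0,0,1],[4,8,0,0,0,0,1],[6.2,10.3,0,0,0,0,1],[6.2,10.3,4,0,0,0,1],[6.2,10.3,8,0,0,0,1],[6.2,10.3,11,0,0,0,1],[6.2,10.3,12.7,0,0,0,1],[6.2,10.3,12.7,0,0,0,1]]]'

```text
time_s: 18.4
eef_pos: [0.6731, -0.0867, 0.0391]
eef_rot: [-0.003, 0.724, 0.69, -0.002]
wrist_force: [-0.8, 0.2, 0.3]
opening: 1.001
```

Emit:
apply_moves --moves '[[[0,0,0,0,0,0,0.5],[0,0,0,0,0,0,0],[0,0,0,0,0,0,0],[0,0,0,0,0,0,0],[0,0,0,0,0,0,0]]]'

```text
time_s: 18.9
eef_pos: [0.6774, -0.088, 0.0458]
eef_rot: [0.002, 0.724, 0.69, 0.001]
wrist_force: [-0.4, 0.3, 5.6]
opening: 0.418
```

```bash
python3 - <<'E'
from h import *
a=cpt(-.048,.056); print(a)
plan([(.68,-.147,.2,YAW),(*a,.215,YAW),(*a,.053,YAW)])
E
```

```text
[ 0.47461717 -0.13932587]
[-5.89, 0.6, -15.41] [0.003, 0.001, 0.003]
[-6.11, -19.95, -16.98] [0.003, 0.001, 0.003]
[-6.1, -20.0, -0.78] [0.003, 0.001, 0.003]
```

Emit:
apply_moves --moves '[[[0,0,-4,0,0,0,0],[0,0,-9,0,0,0,0],[0,0,-14,0,0,0,0],[-2,-3,-17,0,0,0,0],[-5,-8,-17,0,0,0,0],[-6.1,-13,-17,0,0,0,0],[-6.1,-18,-17,0,0,0,0],[-6.1,-20,-17,0,0,0,0]]]'

```text
time_s: 19.7
eef_pos: [0.47, -0.1386, 0.2133]
eef_rot: [-0.001, 0.724, 0.69, -0.0]
wrist_force: [0.9, -0.9, -1.1]
opening: 0.419
```

Emit:
apply_moves --moves '[[[0,0,0,0,0,0,0],[0,0,4,0,0,0,0],[0,0,9,0,0,0,0],[0,0,13,0,0,0,0],[0,0,15,0,0,0,0],[0,0,15.7,0,0,0,0],[0,0,15.7,0,0,0,0]]]'

```text
time_s: 20.4
eef_pos: [0.4735, -0.1388, 0.0562]
eef_rot: [-0.0, 0.724, 0.69, -0.0]
wrist_force: [-0.2, 0.0, -0.8]
opening: 0.42
```

Emit:
apply_moves --moves '[[[0,0.1,0.15,0,0,0,0],[0,0.1,0.2,0,0,0,0],[0,0.1,0.2,0,0,0,0.6],[0,0.1,0.1,0,0,0,0.65],[0,0.1,-3,0,0,0,0.65],[0,0.1,-7,0,0,0,0.65],[0,0.1,-11,0,0,0,1],[0,0.1,-15,0,0,0,1]]]'

```text
time_s: 21.2
eef_pos: [0.4742, -0.1388, 0.2087]
eef_rot: [0.0, 0.724, 0.69, 0.0]
wrist_force: [1.3, -0.6, 0.6]
opening: 0.958
```

```bash
python3 - <<'E'
from h import *
C=cal("wrist"); im=camera("wrist"); print(get_obs()["eef_pos"])
g=im.max(2)
for c,s in blobs(g<45,200,20000): print(c,s,ray(C,c,.036).round(4))
im=camera("top"); C=cal("top")
roi=im[180:280,150:232]; hs=cv2.cvtColor(roi,cv2.COLOR_RGB2HSV)
m=(hs[...,1]<80)&(roi.max(2)>60)&(roi.max(2)<140)
m=cv2.morphologyEx(m.astype(np.uint8),cv2.MORPH_OPEN,np.ones((5,5)))
cs,_=cv2.findContours(m,0,2); k=max(cs,key=cv2.contourArea); r=cv2.minAreaRect(k); print(r)
b=cv2.boxPoints(r)+[150,180]; P=np.array([ray(C,p,.053)[:2] for p in b]); print(P.round(4),P.mean(0).round(4)); e=P[1]-P[0]; print(np.linalg.norm(e),np.linalg.norm(P[2]-P[1]),np.arctan2(e[1],e[0]))
v=cv2.resize(im[140:310,150:420],None,fx=2.9,fy=2.9,interpolation=cv2.INTER_CUBIC); cv2.imwrite("pics/t2.png",v[:,:,::-1])
E
```

```text
[ 0.47761663 -0.14061672  0.21593388]
[35.4 85.5] [    0     0    87   167 11343] [ 0.2706 -0.0332  0.036 ]
[442.5  15.3] [432   0  21  34 540] [0.6164 0.0042 0.036 ]
[522.2  25.4] [478  10  82  33 428] [ 0.6827 -0.0063  0.036 ]
[278.3 193.7] [ 256  167   44   56 1941] [ 0.4756 -0.1393  0.036 ]
[378.4 193.6] [ 350  167   60   56 2086] [ 0.5708 -0.1437  0.036 ]
[278.2 296.5] [ 258  270   40   58 1704] [ 0.4703 -0.2506  0.036 ]
((34.41217803955078, 45.277801513671875), (31.715539932250977, 127.51158142089844), 34.74318313598633)
[[ 0.4251  0.1563]
 [ 0.6775 -0.0051]
 [ 0.6326 -0.0688]
 [ 0.3836  0.0945]] [0.5297 0.0442]
0.29954293274106025 0.07791037574359384 -0.5690275558543345
```

View pics/t2.png

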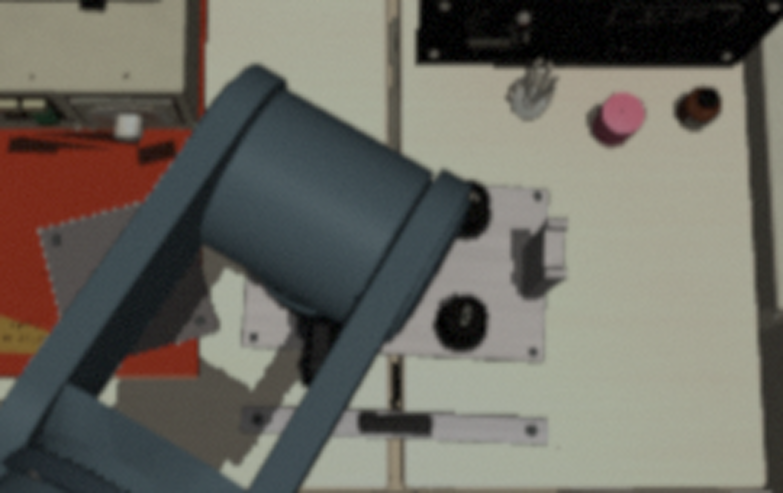

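All four canisters stand on their pads. The plate, partly hidden by the arm, still seems to be in place. I'll locate it from the first top picture and then go and look from near.

```bash
python3 - <<'E'
from h import *
C=cal("top"); f=lambda p:np.array(p)/2.9+[150,140]
K=[(40,230),(182,190),(218,325),(75,372)]
P=np.array([ray(C,f(p),.053)[:2] for p in K]); print(P.round(3),P.mean(0), ray(C,f((126,277)),.089))
e=P[1]-P[0]+P[2]-P[3]; print("yaw",np.arctan2(e[1],e[0]))
x,y=P.mean(0)
plan([(x,y-.0,.25,YAW)])
E
```

```text
[[ 0.541  0.095]
 [ 0.575 -0.02 ]
 [ 0.463 -0.051]
 [ 0.426  0.062]] [0.50117939 0.02160601] [0.49765835 0.01830303 0.089     ]
yaw -1.2687640512871352
[16.31, 1.61, -3.73] [0.011, 0.006, 0.003]
```

```bash
python3 - <<'E'
from h import *
print(get_obs()["q"])
plan([(.46,-.02,.30,1.87)])
E
```

```text
[-5.25373739e-01  3.66398396e-02  1.84333784e+00  5.03135357e-05
  1.24919125e+00 -4.77549421e-01]
[11.93, -2.25, -8.75] [0.002, 0.014, -1.918]
```

Emit:
apply_moves --moves '[[[2,0,-8.7,0,0,-1.92,1],[5,-1,-8.7,0,0,-1.92,1],[8,-1.5,-8.7,0,0,-1.92,1],[11.9,-2.2,-8.7,0,0,-1.92,1],[11.9,-2.2,-8.7,0,0,-1.92,1],[11.9,-2.2,-8.7,0,0,-1.92,1],[11.9,-2.2,-8.7,0,0,-1.92,1],[11.9,-2.2,-8.7,0,0,-1.92,1]]]'

```text
time_s: 22.1
eef_pos: [0.4578, -0.0187, 0.2934]
eef_rot: [0.0, 0.205, 0.979, -0.0]
wrist_force: [1.1, 0.3, 0.7]
opening: 0.999
```

```bash
python3 - <<'E'
from h import *
plan([(.499,.02,.27,1.87)])
E
```

```text
[-2.22, 5.2, 2.34] [-0.0, 0.0, -0.711]
```

Emit:
apply_moves --moves '[[[-1,2,1,0,0,-0.71,1],[-2.2,5.2,2.3,0,0,-0.71,1],[-2.2,5.2,2.3,0,0,-0.71,1],[-2.2,5.2,2.3,0,0,-0.71,1],[-2.2,5.2,2.3,0,0,-0.71,1],[-2.2,5.2,2.3,0,0,-0.71,1],[-2.2,5.2,2.3,0,0,-0.71,1]]]'

```text
time_s: 22.8
eef_pos: [0.4991, 0.0196, 0.2704]
eef_rot: [0.0, -0.144, 0.99, -0.0]
wrist_force: [0.6, -0.7, 0.0]
opening: 0.997
```

```bash
python3 - <<'E'
from h import *
C=cal("wrist"); im=camera("wrist"); o=get_obs(); print(o["eef_pos"],o["q"][5])
print(proj(C,(.499,.02,.089)),proj(C,(.499,.02,.053)))
np.save("w5.npy",im); cv2.imwrite("pics/w5.png",im[:,:,::-1])
E
```

```text
[0.49916462 0.01953185 0.27049628] -2.0580861645385093
[277.84207208 189.64330631] [277.82436156 181.87707566]
```

View pics/w5.png

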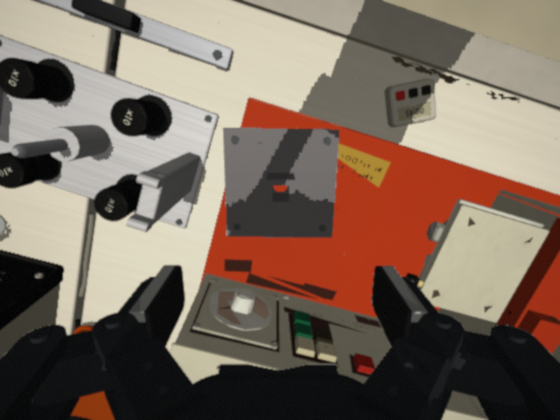

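The view shows the plate centred at about (281,182), with its bore at (281,187) and its edges parallel to the image axes. It sits about 3 mm along tool +y from my estimate. I'll descend and grip the hub.

Emit:
apply_moves --moves '[[[0.1,0.3,4,0,0,0,1],[0.1,0.3,9,0,0,0,1],[0.1,0.3,14,0,0,0,1],[0.1,0.3,17,0,0,0,1],[0.1,0.3,18.5,0,0,0,1],[0.1,0.3,18.9,0,0,0,1],[0.1,0.3,18.9,0,0,0,1]]]'

```text
time_s: 23.55
eef_pos: [0.4974, 0.0221, 0.0814]
eef_rot: [-0.0, -0.144, 0.99, 0.0]
wrist_force: [0.3, -1.2, -0.2]
opening: 1.005
```

Emit:
apply_moves --moves '[[[0,0,0,0,0,0,0.5],[0,0,0,0,0,0,0],[0,0,0,0,0,0,0],[0,0,0,0,0,0,0],[0,0,0,0,0,0,0],[0,0,0,0,0,0,0]]]'

```text
time_s: 24.15
eef_pos: [0.4982, 0.022, 0.0825]
eef_rot: [0.001, -0.145, 0.989, -0.0]
wrist_force: [-0.7, -0.1, 6.1]
opening: 0.315
```

Emit:
apply_moves --moves '[[[0,0,-1,0,0,0,0],[0,0,-3,0,0,0,0],[0,0,-7,0,0,0,0],[0,0,-12,0,0,0,0],[0,0,-15.8,0,0,0,0],[0,0,-15.8,0,0,0,0],[0,0,-15.8,0,0,0,0]]]'

```text
time_s: 24.85
eef_pos: [0.4976, 0.0222, 0.2404]
eef_rot: [0.001, -0.145, 0.989, -0.0]
wrist_force: [-0.0, 0.2, -2.2]
opening: 0.318
```

```bash
python3 - <<'E'
from h import *
C=cal("wrist"); im=camera("wrist"); o=get_obs(); print(o["eef_pos"],o["eef_rot"])
p=np.array(o["eef_pos"]); print("hub top centre",proj(C,p+[0,0,.0065]),"under",proj(C,p-[0,0,.0295]))
cv2.imwrite("pics/w6.png",cv2.resize(im[150:420,130:430],None,fx=2,fy=2,interpolation=cv2.INTER_CUBIC)[:,:,::-1])
plan([(*cpt(0,0),.24,YAW+np.pi/2)])
E
```

```text
[0.49667267 0.02233934 0.23886736] [-6.02917082e-04 -1.45087234e-01  9.89418657e-01  2.28255011e-04]
hub top centre [278.01808257 291.0176817 ] under [278.00670031 254.48949433]
[4.11, -21.74, -0.12] [0.0, -0.001, 0.342]
```

View pics/w6.png

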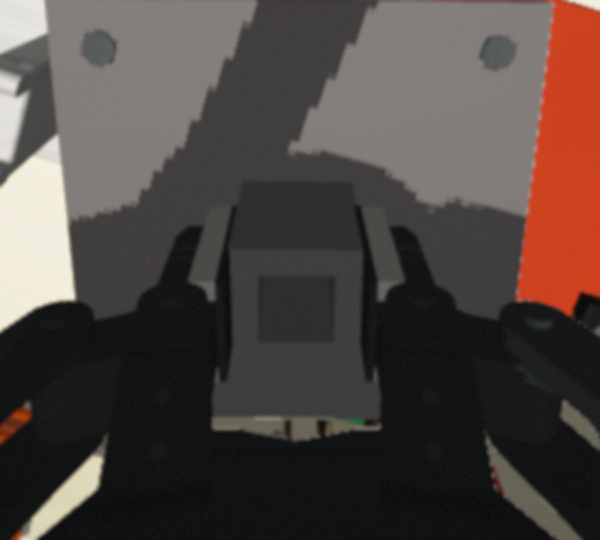

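The crop shows the hub between the pads, with its top face spanning crop rows 250–415 and its bore centred at (297,310). I'll ray-cast those points to get the bore's offset from the TCP.

```bash
python3 - <<'E'
from h import *
C=cal("wrist"); o=get_obs(); p=np.array(o["eef_pos"]); w,x,y,z=o["eef_rot"]; R=Rn.from_quat([x,y,z,w])
f=lambda q:np.array(q)/2+[130,150]
for q in [(230,250),(362,250),(213,415),(380,415),(297,310),(297,277),(297,343),(98,48),(497,52)]:
    for h in ((.0065,) if q[1]>100 else (-.0295,)): print(q,(R.inv().apply(ray(C,f(q),p[2]+h)-p)*1000).round(1))
E
```

```text
(230, 250) [  9.2 -13.1  -6.5]
(362, 250) [ 9.2 13.9 -6.5]
(213, 415) [-31.8 -18.1  -6.5]
(380, 415) [-31.8  19.2  -6.5]
(297, 310) [-4.9  0.6 -6.5]
(297, 277) [ 3.   0.6 -6.5]
(297, 343) [-13.    0.6  -6.5]
(98, 48) [ 44.2 -47.6  29.5]
(497, 52) [43.3 49.2 29.6]
```

The front hub edge, the bore and the plate screws all put the bore 4.9 mm along tool −x and +0.6 mm in y. I'll compensate for that and move over the rod.

```bash
python3 - <<'E'
from h import *
plan([(.515,-.1982,.24,YAW+np.pi/2)])
E
```

```text
[4.58, -21.65, -0.12] [0.0, -0.001, 0.342]
```

Emit:
apply_moves --moves '[[[1,-4,-0.1,0,0,0.08,0],[2,-8,-0.1,0,0,0.16,0],[3,-12,-0.1,0,0,0.24,0],[3.8,-16,-0.1,0,0,0.342,0],[4.4,-19.5,-0.1,0,0,0.342,0],[4.6,-21.6,-0.1,0,0,0.342,0],[4.6,-21.6,-0.1,0,0,0.342,0],[4.6,-21.6,-0.1,0,0,0.342,0]]]'

```text
time_s: 25.7
eef_pos: [0.5147, -0.1972, 0.2389]
eef_rot: [-0.001, 0.026, 1.0, 0.001]
wrist_force: [0.2, 0.4, -1.1]
opening: 0.319
```

```bash
python3 - <<'E'
from h import *
plan([(.515,-.1982,.17,YAW+np.pi/2)]); print(get_obs()["eef_pos"])
E
```

```text
[-0.05, -0.11, 6.89] [0.002, -0.003, -0.0]
[ 0.51471651 -0.19718787  0.2389409 ]
```

Emit:
apply_moves --moves '[[[0,-0.1,3,0,0,0,0],[0,-0.1,5.5,0,0,0,0],[0,-0.1,6.5,0,0,0,0],[0,-0.1,6.5,0,0,0,0],[0,-0.1,6.5,0,0,0,0],[0,-0.1,6.5,0,0,0,0]]]'

```text
time_s: 26.3
eef_pos: [0.5163, -0.1991, 0.1771]
eef_rot: [0.001, 0.025, 1.0, -0.001]
wrist_force: [-0.4, -0.5, -2.0]
opening: 0.315
```

```bash
python3 - <<'E'
from h import *
o=get_obs();print(o["eef_pos"],o["eef_rot"],o["wrist_force"])
C=cal("wrist"); im=camera("wrist"); p=np.array(o["eef_pos"])
cv2.imwrite("pics/w7.png",cv2.resize(im[220:370,200:360],None,fx=4,fy=4,interpolation=cv2.INTER_CUBIC)[:,:,::-1])
f=lambda P:(proj(C,P)-[200,220])*4
print("rodtip px",f((.5199,-.1978,.13)),"bore top",f((.5199,-.1978,p[2]+.0065)))
E
```

```text
[ 0.51626499 -0.19910778  0.17712117] [ 1.10172354e-03  2.50976248e-02  9.99684172e-01 -6.72325290e-04] [-0.4287987  -0.49664708 -2.01504895]
rodtip px [317.46576691 119.16312336] bore top [319.43244571 330.2543239 ]
```

View pics/w7.png

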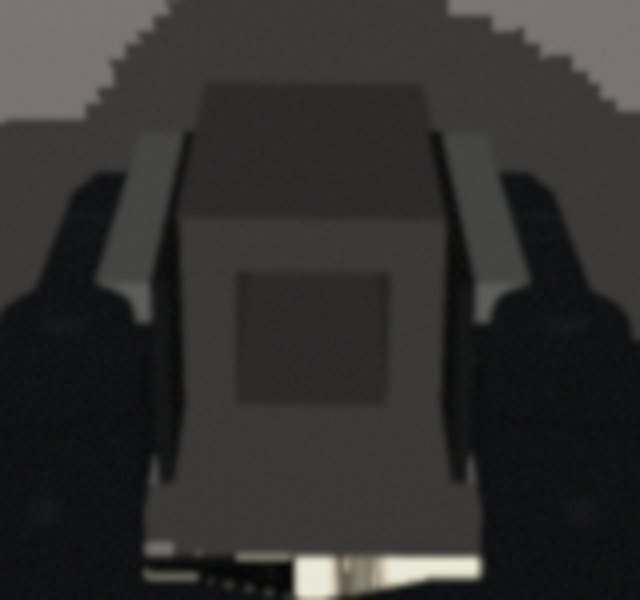

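The bore, at crop (313,337), lies within about 0.7 mm of the predicted rod axis at (319,330). I'll start over the rod's tip slowly.

Emit:
apply_moves --moves '[[[0,0,0,0,0,0,0],[0,0,0,0,0,0,0],[0,0,0.8,0,0,0,0],[0,0,1.4,0,0,0,0],[0,0,1.8,0,0,0,0],[0,0,1.8,0,0,0,0]]]'

```text
time_s: 26.95
eef_pos: [0.5147, -0.1986, 0.1563]
eef_rot: [-0.001, 0.025, 1.0, 0.001]
wrist_force: [-0.7, 0.3, -1.1]
opening: 0.312
```

Emit:
apply_moves --moves '[[[0,0,0.8,0,0,0,0],[0,0,1.6,0,0,0,0],[0,0,2.4,0,0,0,0],[0,0,3.2,0,0,0,0],[0,0,3.2,0,0,0,0],[0,0,3.2,0,0,0,0]]]'

```text
time_s: 27.55
eef_pos: [0.5152, -0.1989, 0.1252]
eef_rot: [-0.0, 0.025, 1.0, 0.0]
wrist_force: [-0.0, -0.7, -1.2]
opening: 0.319
```

Emit:
apply_moves --moves '[[[0,0,0.8,0,0,0,0],[0,0,1.4,0,0,0,0],[0,0,1.8,0,0,0,0],[0,0,1.8,0,0,0,0],[0,0,1.8,0,0,0,0]]]'

```text
time_s: 28.05
eef_pos: [0.5153, -0.1989, 0.1074]
eef_rot: [-0.0, 0.025, 1.0, 0.0]
wrist_force: [0.3, -0.3, -1.5]
opening: 0.312
```

Emit:
apply_moves --moves '[[[0,0,0.1,0,0,0,0],[0,0,0.2,0,0,0,0],[0,0,0.2,0,0,0,0]]]'

```text
time_s: 28.35
eef_pos: [0.5154, -0.199, 0.1056]
eef_rot: [0.0, 0.025, 1.0, -0.0]
wrist_force: [-0.0, -0.7, -1.7]
opening: 0.314
```

Emit:
apply_moves --moves '[[[0,0,0,0,0,0,0.5],[0,0,0,0,0,0,0.6],[0,0,0,0,0,0,0.6],[0,0,-3,0,0,0,0.6],[0,0,-7,0,0,0,0.8],[0,0,-11,0,0,0,1],[0,0,-15,0,0,0,1],[0,0,-17,0,0,0,1]]]'

```text
time_s: 29.15
eef_pos: [0.5166, -0.1997, 0.2801]
eef_rot: [0.003, 0.025, 1.0, -0.002]
wrist_force: [0.7, 0.2, 0.5]
opening: 1.001
```

```bash
python3 - <<'E'
from h import *
C=cal("wrist"); im=camera("wrist"); o=get_obs(); print(o["eef_pos"])
print("shoulder/bore top",proj(C,(.5199,-.1978,.112)),"rod tip",proj(C,(.5199,-.1978,.13)))
cv2.imwrite("pics/w8.png",im[:,:,::-1])
plan([(.386,-.19,.20,YAW),(.386,-.19,.036,YAW)],None)
E
```

```text
[ 0.51754667 -0.2002708   0.28250615]
shoulder/bore top [279.84552301 195.48627201] rod tip [279.91462221 200.69332323]
[13.26, 0.4, 8.14] [-0.011, 0.003, -1.57]
[13.4, 0.48, 24.54] [-0.011, 0.003, -1.57]
```

View pics/w8.png

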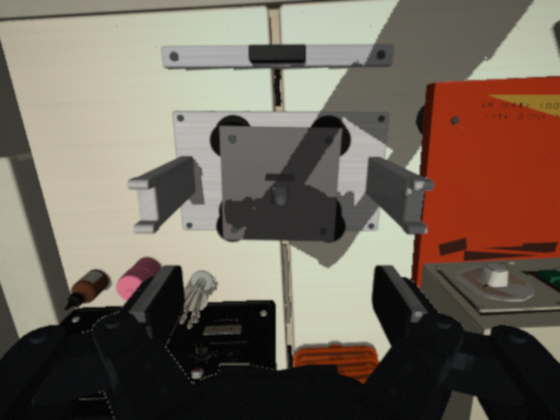

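The plate lies square over the rod with its bore at (281,195). The bar's grip block is at (278,53). I'll turn back, take the bar and return it.

```bash
python3 - <<'E'
from h import *
C=cal("wrist")
b=ray(C,(278,53),.034); l=ray(C,(174,57),.012); r=ray(C,(381,55),.012); print(b,l,r,(l+r)/2, "x-dir", np.arctan2(*(r-l)[[0,1]]))
plan([(.386,-.19,.20,YAW)])
E
```

```text
[ 0.38782769 -0.19412289  0.034     ] [ 0.38276689 -0.31055418  0.012     ] [ 0.39237142 -0.07946544  0.012     ] [ 0.38756916 -0.19500981  0.012     ] x-dir 0.04153819003983539
[13.26, 0.4, 8.14] [0.003, 0.011, 1.571]
```

Emit:
apply_moves --moves '[[[4,0.1,2,0,0,1.57,1],[8,0.3,4,0,0,1.57,1],[12,0.4,6,0,0,1.57,1],[13.2,0.4,8,0,0,1.57,1],[13.2,0.4,8,0,0,1.57,1],[13.2,0.4,8,0,0,1.57,1],[13.2,0.4,8,0,0,1.57,1],[13.2,0.4,8,0,0,1.57,1]]]'

```text
time_s: 30.0
eef_pos: [0.3834, -0.1881, 0.1951]
eef_rot: [-0.0, 0.588, 0.809, 0.0]
wrist_force: [-0.0, -0.0, 0.5]
opening: 0.997
```

```bash
python3 - <<'E'
from h import *
plan([(.386,-.192,.16,YAW)]); print(get_obs()["q"][5])
E
```

```text
[-0.45, 0.13, 3.51] [-0.0, -0.0, 0.365]
-1.0491594586529833
```

Emit:
apply_moves --moves '[[[-0.4,0.1,2,0,0,0.365,1],[-0.4,0.1,3.5,0,0,0.365,1],[-0.4,0.1,3.5,0,0,0.365,1],[-0.4,0.1,3.5,0,0,0.365,1],[-0.4,0.1,3.5,0,0,0.365,1]]]'

```text
time_s: 30.5
eef_pos: [0.3859, -0.1917, 0.1605]
eef_rot: [0.0, 0.722, 0.692, 0.0]
wrist_force: [0.5, 0.0, 0.0]
opening: 1.003
```

```bash
python3 - <<'E'
from h import *
C=cal("wrist"); im=camera("wrist"); o=get_obs(); print(o["eef_pos"])
g=im.max(2)
for c,s in blobs(g<45,300,20000): print(c,s,ray(C,c,.034).round(4))
cv2.imwrite("pics/w9.png",im[:,:,::-1])
plan([(.387,-.192,.034,YAW)])
E
```

```text
[ 0.38605469 -0.19184199  0.16069255]
[77.  59.3] [    0     0   157   124 17096] [ 0.2482 -0.0757  0.034 ]
[385.8 135.7] [ 354  106   80  129 2849] [ 0.4715 -0.1384  0.034 ]
[515.  125.1] [ 468  108   92   31 2140] [ 0.5686 -0.1347  0.034 ]
[277.3 205.5] [ 268  171   19   72 1293] [ 0.3865 -0.1903  0.034 ]
[475.2 229.2] [ 449  207   81   60 2038] [ 0.5499 -0.2177  0.034 ]
[-0.01, 0.09, 12.67] [0.0, 0.0, 0.008]
```

View pics/w9.png

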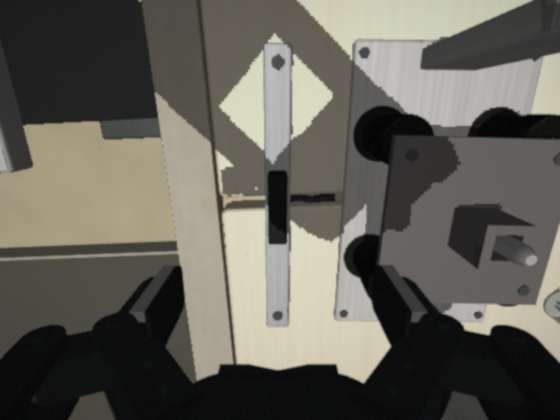

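The block is at (277,206), i.e. (0.3865, -0.190), centred between the jaws.

Emit:
apply_moves --moves '[[[0.1,0.1,4,0,0,0.008,1],[0.1,0.1,8,0,0,0.008,0.9],[0.1,0.1,11,0,0,0.008,0.8],[0.1,0.1,12.4,0,0,0.008,0.8],[0.1,0.1,12.6,0,0,0.008,0.8],[0.1,0.1,12.6,0,0,0.008,0.8]]]'

```text
time_s: 31.15
eef_pos: [0.3872, -0.191, 0.0348]
eef_rot: [0.0, 0.725, 0.688, -0.0]
wrist_force: [-0.5, -0.7, 0.4]
opening: 0.801
```

Emit:
apply_moves --moves '[[[0,0,0,0,0,0,0.4],[0,0,0,0,0,0,0],[0,0,0,0,0,0,0],[0,0,0,0,0,0,0],[0,0,0,0,0,0,0],[0,0,0,0,0,0,0]]]'

```text
time_s: 31.75
eef_pos: [0.3875, -0.1912, 0.0354]
eef_rot: [0.001, 0.726, 0.688, 0.0]
wrist_force: [-0.5, 0.8, 6.4]
opening: 0.171
```

```bash
python3 - <<'E'
from h import *
o=get_obs(); plan([(*cpt(0,0),.25,YAW)]); print(o["eef_pos"])
E
```

```text
[0.03, 13.26, -21.45] [0.001, 0.001, -0.002]
[ 0.38749798 -0.191245    0.03536064]
```

Emit:
apply_moves --moves '[[[0,0,-2,0,0,0,0],[0,0,-6,0,0,0,0],[0,0,-11,0,0,0,0],[0,0,-16,0,0,0,0],[0,2,-20,0,0,0,0],[0,7,-20,0,0,0,0],[0,11,-20,0,0,0,0],[-0.1,13.2,-20,0,0,0,0]]]'

```text
time_s: 32.55
eef_pos: [0.5211, -0.1986, 0.2349]
eef_rot: [0.001, 0.725, 0.688, 0.0]
wrist_force: [-0.6, -1.0, -1.9]
opening: 0.173
```

Emit:
apply_moves --moves '[[[0,0,0,0,0,0,0],[0,0,2,0,0,0,0],[0,0,4,0,0,0,0],[0,0,4,0,0,0,0],[0,0,4,0,0,0,0],[0,0,4,0,0,0,0]]]'

```text
time_s: 33.15
eef_pos: [0.5189, -0.1991, 0.1957]
eef_rot: [0.001, 0.726, 0.688, 0.0]
wrist_force: [0.8, 0.6, -2.0]
opening: 0.166
```

```bash
python3 - <<'E'
from h import *
C=cal("wrist"); im=camera("wrist"); o=get_obs(); print(o["eef_pos"])
plan([(.5198,-.1985,.1734,YAW)])
h=o["eef_pos"][2]-.0354
a=cpt(-.015,.114)
cv2.imwrite("pics/w10.png",im[:,:,::-1])
for s in (-.015,0,.015): print(proj(C,(*cpt(s,.114),.152)))
print(proj(C,(*cpt(0,.128),h+.012)))
E
```

```text
[ 0.51912113 -0.19921995  0.19591104]
[0.08, 0.06, 2.25] [0.002, 0.001, -0.002]
[244.57540936  19.25482366]
[276.95804621  19.22162971]
[309.3336446   19.18844298]
[276.8406258  -35.66053608]
```

View pics/w10.png

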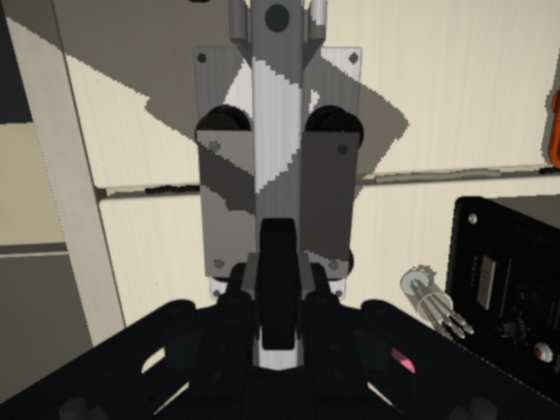

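The bar is centred between the cheeks: bar mid-column 277, post cheeks 230–327. I'll lower it into the notches.

Emit:
apply_moves --moves '[[[0.05,0.1,0.8,0,0,0,0],[0.05,0.1,1.4,0,0,0,0],[0.05,0.1,1.9,0,0,0,0],[0.05,0.1,2.1,0,0,0,0],[0.05,0.1,2.1,0,0,0,0]]]'

```text
time_s: 33.7
eef_pos: [0.5197, -0.1982, 0.1734]
eef_rot: [-0.0, 0.726, 0.688, -0.0]
wrist_force: [-0.7, -0.1, -1.7]
opening: 0.17
```

Emit:
apply_moves --moves '[[[0,0,0.1,0,0,0,0],[0,0,0.1,0,0,0,0],[0,0,0.15,0,0,0,0]]]'

```text
time_s: 34.0
eef_pos: [0.5197, -0.1983, 0.1733]
eef_rot: [-0.0, 0.726, 0.688, -0.0]
wrist_force: [-6.6, 3.6, 12.9]
opening: 0.168
```

Contact at the expected height. I'll ease off, release and retreat.

Emit:
apply_moves --moves '[[[0,0,0.05,0,0,0,0],[0,0,0,0,0,0,0.3],[0,0,0,0,0,0,0.5],[0,0,0,0,0,0,0.7],[0,0,-2,0,0,0,0.8],[0,0,-6,0,0,0,1],[0,0,-10,0,0,0,1],[0,-3,-12,0,0,0,1]]]'

```text
time_s: 34.8
eef_pos: [0.4924, -0.1979, 0.2958]
eef_rot: [0.003, 0.725, 0.688, 0.001]
wrist_force: [0.3, 0.2, 0.2]
opening: 0.996
```

```bash
python3 - <<'E'
from h import *
C=cal("wrist"); im=camera("wrist"); o=get_obs(); print(o["eef_pos"])
p=proj(C,(*cpt(0,0),.172)); print(p, [proj(C,(*cpt(x,.114),.15)).round(0) for x in(-.015,.015)])
g=im.max(2)
for c,s in blobs(g<45,300,20000): print(c,s[:4],ray(C,c,.172).round(4))
s=camera("side"); 
v=np.zeros((420,800,3),np.uint8); v[:,:400]=im[:,80:480]; v[:,400:]=cv2.resize(s[170:296,230:350],(400,420),interpolation=cv2.INTER_CUBIC)
cv2.imwrite("pics/f1.png",v[:,:,::-1])
E
```

```text
[ 0.48880426 -0.19755377  0.29792117]
[309.72402887 205.8083094 ] [array([292.,  55.]), array([331.,  55.])]
[43.5 64.2] [  0   0 101 153] [ 0.3342 -0.0835  0.172 ]
[255.7 117.2] [239 107  34  18] [ 0.4812 -0.1271  0.172 ]
[325.1 171.6] [289 106  69 138] [ 0.5323 -0.1705  0.172 ]
[268.  164.1] [246 140  42  52] [ 0.4882 -0.1624  0.172 ]
```

View pics/f1.png

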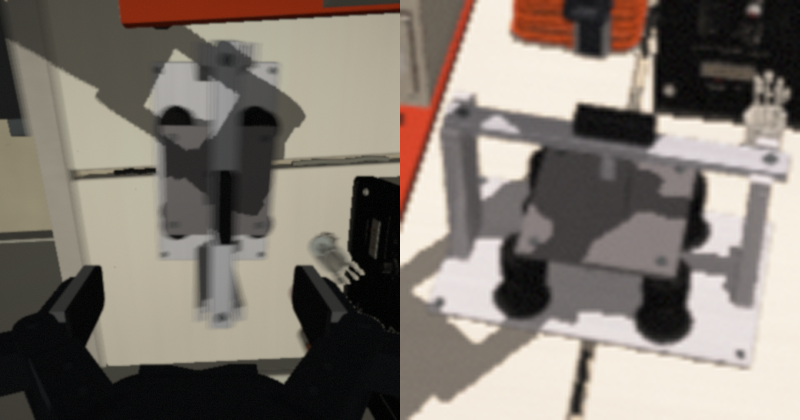

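The side view shows the bar across both posts, the plate level and the canisters beneath. The wrist picture blurred, so I'll settle and check the numbers once more before handing in.

Emit:
apply_moves --moves '[[[0,0,0,0,0,0,1],[0,0,0,0,0,0,1],[0,0,0,0,0,0,1],[0,0,0,0,0,0,1],[0,0,0,0,0,0,1]]]'

```text
time_s: 35.4
eef_pos: [0.4898, -0.1966, 0.2912]
eef_rot: [-0.001, 0.726, 0.688, -0.0]
wrist_force: [0.0, -0.6, 0.1]
opening: 0.997
```

```bash
python3 - <<'E'
from h import *
C=cal("wrist"); im=camera("wrist"); print(get_obs()["eef_pos"]); g=im.max(2)
for c,s in blobs(g<45,150,20000): print(c,s[:4],ray(C,c,.172).round(4))
print([proj(C,(*cpt(0,y),.15)).round(0) for y in(-.114,.114)])
v=cv2.resize(im[20:370,180:440],None,fx=1.7,fy=1.7,interpolation=cv2.INTER_CUBIC); cv2.imwrite("pics/f2.png",v[:,:,::-1])
E
```

```text
[ 0.48984268 -0.19663212  0.29141774]
[49.4 63.9] [  0   0 112 154] [ 0.3372 -0.0821  0.172 ]
[262.1 119.7] [245 108  36  30] [ 0.4827 -0.1272  0.172 ]
[333.9 174.9] [304 108  65 140] [ 0.535  -0.1708  0.172 ]
[279.8 167.5] [251 132  50  74] [ 0.4938 -0.1629  0.172 ]
[217.2 173.6] [197 171  42   7] [ 0.4457 -0.1651  0.172 ]
[array([308., 316.]), array([316.,  56.])]
```

View pics/f2.png

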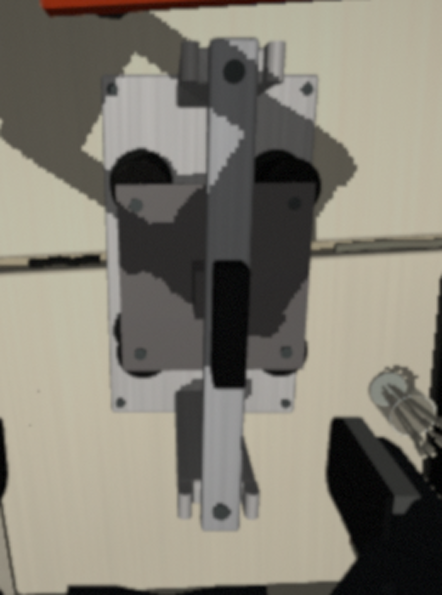

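The bar sits between the cheeks at both posts. Its ends, at about rows 43 and 331, match the 40 and 332 predicted for a centred bar. Handing in.

```bash
python3 -c "
from bench import *
print(hand_in())"
```

```text
the job is handed in; nothing more can be done
None
```

I packed the carrier and handed the job in at about 35 s on the robot's clock; the hand-in reports no verdict. I laid the retaining bar on the free worktop and stood all four black canisters on their own pads. Then I lowered the cover plate onto the rod's shoulder and laid the bar back in both notches.

**Last checks:**
- **Canisters:** each measured within about 3 mm of its pad's centre when I placed it. I did not measure them again after the plate went on; the side view showed them standing under it.
- **Cover plate:** it looked square with the carrier in the wrist view and level in the side view. The gripper let go at shoulder height with no contact force felt, so the plate may have dropped up to about 1 mm.
- **Retaining bar:** it met the notch floors at the expected height, with about 13 N of force, and is centred to about 1–2 mm.
- **Timer, swab pot, dropper bottle and pink look-alike:** I never gripped or moved toward them, and none looked disturbed in the views I took. I did not measure their positions.

One canister was pressed onto its pad with about 25 N before I eased off. None of my checks failed; the only disagreements were offsets of up to about 4 mm between the wrist view and my predicted positions, plus one motion-blurred picture that I retook.

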